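# Hold the tile press plate upright at its balance point

### The arm

A 7-joint arm with a two-finger parallel gripper is mounted at the origin on a cart in front of the work surface, level with it; the furniture and walls round the work are solid. World frame = base frame: x ahead of the robot, y to its left, z up, the work surface at z = 0. Lengths are in m, angles in rad, forces in N, time in s.
With the tool pointing down it reaches from about 0.425 to 0.875 m from the base axis. Payload 4.7 kg.
Tool frame: the origin (TCP) lies midway between the tips of the shut fingers; the grasp point (between the pads) lies 19 mm behind it; z points along the fingers, y is the direction in which the jaws open and shut (so a half turn about z gives the same grasp; the last joint's range is limited). The gripper opens to 87 mm and grips with 3 to 60 N. Pads are 19 mm wide; open, the fingers measure 117 mm over their backs; the gripper's body (75 mm by 190 mm) begins 51 mm behind the grasp point.
Start: joints at [-1.228, 0.321, -0.07, 1.45, 0.023, 1.371, -0.057], TCP at [0.21, 0.615, 0.201] pointing down, gripper open.
Joint ranges: [-2.86, 2.86], [-0.3, 2.09], [-1.38, 1.24], [0.06, 2.45], [-1.56, 4.7], [0.09, 2.05], [-2.69, 2.69]. Speed limits (rad/s): [2.57, 2.57, 3.14, 3.14, 3.14, 3.14, 3.14].

### API

Orientations are given as a rotation vector (axis times angle).
In Python, from bench import ctrl, optics gives the robot as it stands. The module is installed in compiled form; this text tells all that it offers.
- The arm moves only by the tool step_arm, never from a script. Its argument "deltas" is a list of rows, each a list of 7 numbers: the turn, a rotation vector about the tool's x, y, z in degrees, then the shift along the tool's x, y, z in mm, then the finger opening in mm, from 0 to 87. A call has exactly 8 rows; each row is the pose to reach, as a shift and turn from the pose commanded when the call began, along the tool's axes at that moment; what a row does not reach only later rows make up. A row lasts 1/8 s, in which the tool goes at most 62.5 mm and 10.7 degrees, less where a joint would pass 70% of its speed; a pose out of reach is approached as far as the arm can. A call with a gripper value outside its range is refused whole. The fingers move at their own pace and stop on an object; "newtons" is the grip in N (left out, the last holds). Time passes only in rows, so rows that repeat a pose let the fingers close, or fill a call up. It gives the time, the measured TCP pose, the force and the opening at its end, in the units of the state.
- ctrl.get_state(): the state, without advancing time (a new reading comes with each control period).
- optics.get_image(name): name is "scene" or "top"; returns the picture (480x640x3 uint8, red, green, blue); there is no depth.
- optics.get_calibration(name): a dict with "K" (3x3 intrinsics, pixels), "R" (3x3) and "t" (3): a world point X has camera coordinates R X + t. Camera axes: x right, y down, z forward; pixel columns grow to the right and rows downward; lengths in m; the calibration is good to about 2 mm. A picture is of the moment at which its call begins. get_calibration takes no time and is no camera call.
- ctrl.close_job(): hands the job in, once; it reports no verdict.
The state is a dict: "time": time; "joint_positions": joint angles; "qd": joint speeds; "joint_torque": joint torques, N m; "position": TCP position; "tool_rot": TCP orientation; "ft_force": force on the tool from outside, world axes, zero at the start; "torque": the same for the moment, N m; "grip_width": opening from 0.0 (shut) to 1.0 (fully open).
Only numpy, scipy, OpenCV 4.12 (cv2) and the standard library are available. Lean on these libraries where they do the work, as an engineer would, in place of code of your own. Each camera call takes 0.05 s, during which the arm holds its last target.

### The job

Fit the loose T-handle down over the square tang at the hinge of the tile press, fully home, while the sloping cover plate still lies shut on its mould. Then swing the plate up off the mould by the handle to its balance point, straight upright, where it would fall neither shut nor open, and finish while still holding it steady there by the handle alone, handle still fully on the tang. Never let the plate tip far over towards its back stop, and leave the other things on the bench where they are.

Things in the scene. Friction and masses are not known exactly. Their poses are not given: they have to be found in the camera images.
- press: Tile press, fixed to the bench: dark steel bed 250 x 130 x 12 mm (x = -75 to +175), hinge cheeks, and a plaster mould on a 50 degree incline rising away from the hinge, under a hinged steel cover plate. Origin on the bench under the hinge pin; x level from the hinge to the mould (to the robot's right, within 25 degrees), y along the hinge pin, z up. Its place and yaw vary.
- press_hinge (a point): Middle of the hinge pin, 60 mm above the bench; the plate, its boss and the tang turn together about the press's y axis through it.
- press_plate (a joint): Angle of the hinged cover plate, rad: 0 = shut (start: plate sloping up at 50 degrees, tang upright); grows as the plate rises and the tang leans away from the mould (to the left); stop at 1.3. Plate 104 mm wide, reaching 166 mm. With the handle on it balances at 0.70 (40 degrees; plate plumb): below, it falls shut; above, open. Light hinge friction; raising takes 6 N at the handle.
- press_tang (a point): Centre of the foot of the square tang, on the flat top of its 46 mm square boss, 30 mm straight above the hinge pin when shut (90 mm above the bench). Tang 16 x 16 mm, sides parallel to the press's x and y, 28 mm high, the last 7 mm tapering to 9 mm; upright when shut. Axes turn with the plate; z along the tang.
- tee_grip (a point): Loose T-handle, about 150 g, standing upright on the bench left of the press, nearer or farther than the lidded cup: centre of its wooden cross-bar (84 mm long along this point's x, 18 mm wide along y, 22 mm high), 63 mm above its foot. Below it a round neck (22 mm) and a square steel hub 36 x 36 x 34 mm. Whole height 74 mm.
- tee_foot (a point): Centre of the T-handle's foot, the mouth of the bore: square 18 x 18 mm, 31 mm deep, sides parallel to the handle's x and y (x along the cross-bar), so it fits the tang in four positions a quarter turn apart. On the tang it has up to 4 degrees of play. Fully home, this point lies on the tang's foot point, and the hub stands on the boss. z is up along the handle.
- slip_cup: Bystander: low cup with a white lid, 79 mm diameter, 46 mm high, origin under its centre.
- tape_roll: Bystander: roll of tape lying flat, 100 mm diameter, 24 mm high, origin under its centre.

How it is judged:
By the outcome, as a careful person would: the job done as asked, in the order asked, and still so for the second after the job is handed in, while the arm keeps its last pose, push and grip.
It also fails if it takes over 50 s, if anything falls off the work surface, if the arm or the gripper's body presses on something with over 40 N, if the wrist force passes 120 N, or if a joint passes its speed limit or range.

## Working session

There is one attempt and no reset: what is moved stays moved. The work goes in short steps, Python scripts to look and compute and a tool call to move; the robot and the scene stay as the last step left them, time stands still between calls to the robot, and variables do not carry over. Pictures are saved under pics/ and viewed, and the job is handed in when it is done.

Besides the shell and the picture viewer there is one more tool, called after "Call:" as name([rows], argument=value, ...), one row to a line, values as JSON. step_arm: Moves the arm, as the interface text tells. Its arguments: {"type":"object","properties":{"deltas":{"type":"array"},"newtons":{"type":"number"}},"required":["deltas"]}

```bash
mkdir -p pics; python3 - <<'E'
from bench import ctrl, optics
import cv2
s=ctrl.get_state()
for k,v in s.items(): print(k,v)
for n in("scene","top"):
    im=optics.get_image(n); cv2.imwrite(f"pics/{n}0.png",im[:,:,::-1]); c=optics.get_calibration(n); print(n,c["K"],c["R"],c["t"])
E
```

```text
time 0.0
joint_positions [-1.2278667   0.32181639 -0.0700861   1.45167402  0.02260091  1.3707927
 -0.05690593]
qd [-0.00080845  0.00180474  0.0006038  -0.00106013  0.00229981 -0.00076516
 -0.00094727]
joint_torque [-8.14252562e-04 -4.91283739e+01 -4.04363852e-01 -3.12530279e+01
 -6.39329106e-02  4.37381922e-02  1.74016427e-04]
position [0.20976545 0.6145956  0.20016634]
tool_rot [-5.14124740e-01 -3.09902064e+00  2.97081630e-03]
ft_force [0.61836459 0.7582156  0.48568052]
torque [-0.01170119  0.00145642  0.00686678]
grip_width 1.001034775736043
scene [[508.89275092   0.         313.50922877]
 [  0.         508.89275092 231.18777956]
 [  0.           0.           1.        ]] [[ 0.88874502 -0.45828038 -0.01055376]
 [-0.2006601  -0.36823469 -0.90782087]
 [ 0.41215023  0.808939   -0.41922534]] [-0.33999436  0.19681522  0.92108494]
top [[450.45858366   0.         311.81941083]
 [  0.         450.45858366 236.61923888]
 [  0.           0.           1.        ]] [[ 0.02813248 -0.99935196 -0.02245498]
 [-0.99407314 -0.02560988 -0.10565377]
 [ 0.10501023  0.02529419 -0.99414941]] [0.06935668 0.43222529 0.97242417]
```

View pics/scene0.png

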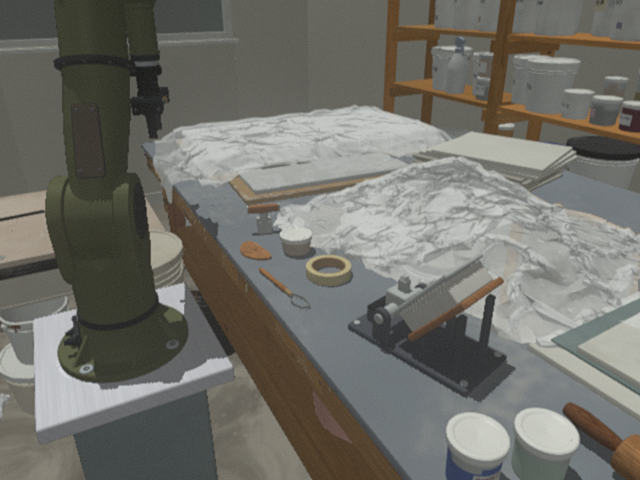

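View pics/top0.png

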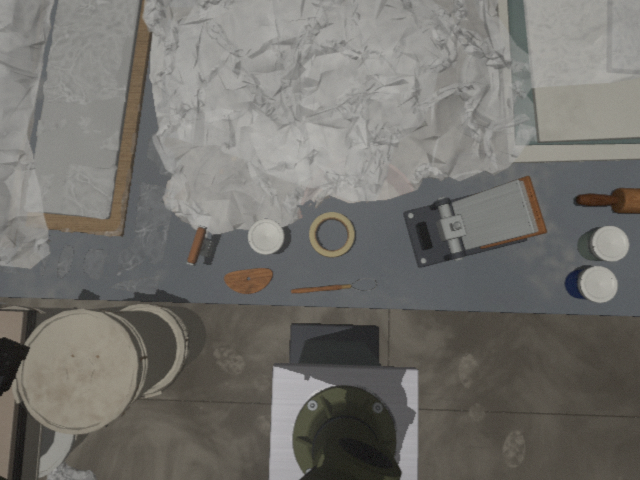

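The T-handle is at about (197,246) in top and (264,212) in scene. The tang is near (455,226) in top and (404,283) in scene. I'll zoom in on both.

```bash
python3 - <<'E'
import cv2, numpy as np
t=cv2.imread("pics/top0.png");s=cv2.imread("pics/scene0.png")
f=lambda im,x,y,w,h,k:cv2.resize(im[y:y+h,x:x+w],None,fx=k,fy=k,interpolation=cv2.INTER_CUBIC)
cv2.imwrite("pics/a.png",np.hstack([f(t,170,215,60,60,6.5),f(s,235,190,60,60,6.5)]))
cv2.imwrite("pics/b.png",np.hstack([f(t,395,170,80,100,5),f(s,350,260,80,100,5)]))
E
```

```text
(no output)
```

View pics/a.png

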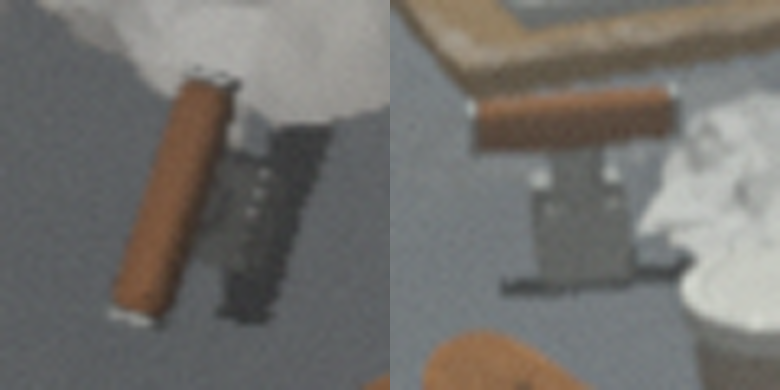

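View pics/b.png

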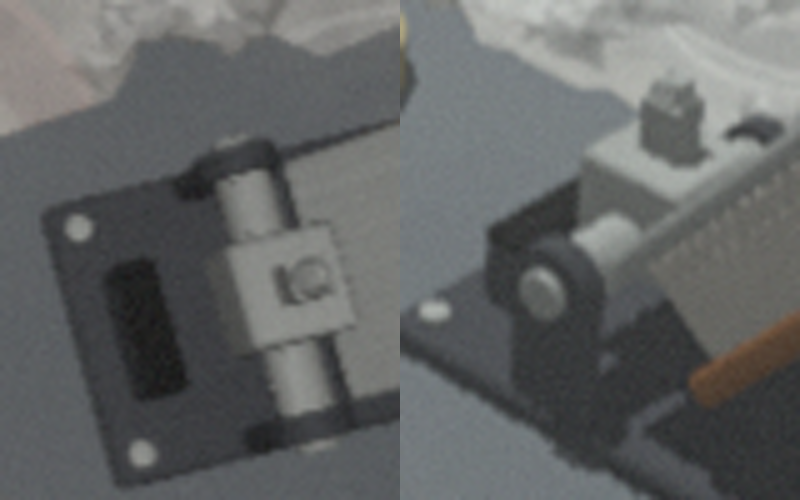

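```bash
cat > h.py <<'E'
import numpy as np, cv2, json
from bench import ctrl, optics
from scipy.optimize import least_squares
from scipy.spatial.transform import Rotation as Ro
C={n:optics.get_calibration(n) for n in("scene","top")}
def proj(n,X):
    c=C[n]; p=(np.atleast_2d(X)@c["R"].T+c["t"])@c["K"].T; return p[:,:2]/p[:,2:]
def tri(us,ut):
    P=[C[n]["K"]@np.c_[C[n]["R"],C[n]["t"]] for n in("scene","top")]
    X=cv2.triangulatePoints(P[0],P[1],np.array(us,float).reshape(2,1),np.array(ut,float).reshape(2,1))[:,0]; X=X[:3]/X[3]
    return X, np.linalg.norm(proj("scene",X)[0]-us), np.linalg.norm(proj("top",X)[0]-ut)
def grab(tag,boxes):
    out=[]
    for n,x,y,w,h,k in boxes:
        im=np.ascontiguousarray(optics.get_image(n)[:,:,::-1]); cv2.imwrite(f"pics/{n}_{tag}.png",im)
        out.append(cv2.resize(im[y:y+h,x:x+w],None,fx=k,fy=k,interpolation=cv2.INTER_CUBIC))
    cv2.imwrite(f"pics/{tag}.png",np.hstack(out))
def st():
    s=ctrl.get_state(); R=Ro.from_rotvec(s["tool_rot"])
    print("t",round(s["time"],2),"p",np.round(s["position"],4),"F",np.round(s["ft_force"],1),"T",np.round(s["torque"],2),"grip",round(s["grip_width"]*87,1)); print(np.round(R.as_matrix(),3)); print("q",np.round(s["joint_positions"],3)); return s,R
E
python3 - <<'E'
from h import *
A=lambda x,y:(170+x/6.5,215+y/6.5); B=lambda x,y:(235+(x-390)/6.5,190+y/6.5)
c=lambda x,y:(395+x/5,170+y/5); d=lambda x,y:(350+(x-400)/5,260+y/5)
for nm,s,t in [("bar lo end",B(474,125),A(138,315)),("bar hi end",B(672,110),A(209,82)),
 ("boss left-far",d(585,160),c(228,247)),("boss right-far?",d(668,118),c(328,223)),("boss near-left",d(683,200),c(250,345)),
 ("bolt near",d(434,311),c(142,453)),("tang top",d(675,90),c(313,278)),("tang foot",d(672,160),c(293,287)),("pin near end",d(543,292),c(318,447))]:
    X,a,b=tri(s,t); print(nm,np.round(X,4),round(a,2),round(b,2))
E
```

```text
bar lo end [0.3635 0.3337 0.0636] 0.44 0.69
bar hi end [0.441  0.315  0.0614] 0.45 0.71
boss left-far [ 0.4544 -0.1823  0.0709] 6.84 7.48
boss right-far? [ 0.4626 -0.2151  0.1033] 6.04 6.56
boss near-left [ 0.4449 -0.2103  0.0655] 8.43 9.24
bolt near [ 0.3854 -0.1671  0.0143] 0.5 0.53
tang top [ 0.4519 -0.2134  0.1132] 0.76 0.84
tang foot [ 0.4522 -0.2138  0.0848] 0.91 0.99
pin near end [ 0.3877 -0.2308  0.0604] 0.84 0.87
```

```bash
cat > fit.py <<'E'
from h import *
A=lambda x,y:("top",170+x/6.5,215+y/6.5); B=lambda x,y:("scene",235+(x-390)/6.5,190+y/6.5)
c=lambda x,y:("top",395+x/5,170+y/5); d=lambda x,y:("scene",350+(x-400)/5,260+y/5)
b=.023
press=[((-b,-b,.09),c(250,347)),((-b,b,.09),c(228,247)),((b,-b,.09),c(353,323)),((b,b,.09),c(328,223)),
((-b,-b,.09),d(583,160)),((b,-b,.09),d(690,200)),
((0,0,.118),d(675,90)),((0,0,.118),c(313,278)),((0,0,.09),d(672,160)),
((-.075,-.065,.012),c(118,487)),((-.075,.065,.012),c(42,213))]
def fit(data,x0):
    def X(p):
        R=Ro.from_euler("z",p[3]).as_matrix(); return lambda q:R@np.array(q)+np.array(p[:3])
    def r(p):
        return np.concatenate([proj(m[0],X(p)(q))[0]-m[1:] for q,m in data])
    s=least_squares(r,x0,loss="soft_l1",x_scale=[.01,.01,.01,.1]); print(np.round(s.x,4),np.degrees(s.x[3])); print(np.round(r(s.x).reshape(-1,2),1).tolist()); return s.x
p=fit(press,[.452,-.2135,0,-1.35])
h=.042
tee=[((h,0,.063),A(209,82)),((-h,0,.063),A(138,315)),((h,0,.063),B(672,110)),((-h,0,.063),B(474,125)),
((-.018,-.018,0),B(541,285)),((.018,-.018,0),B(634,278)),((-.018,-.018,.034),B(535,192)),((.018,-.018,.034),B(628,190))]
q=fit(tee,[.402,.324,0,-.237])
E
python3 fit.py
```

```text
[ 0.4528 -0.2128 -0.0053 -1.2854] -73.6464557350775
[[1.0, 0.4], [-0.9, -1.0], [2.0, -0.5], [0.5, -1.8], [-1.6, -0.2], [-2.0, 1.9], [-0.5, 0.1], [0.1, -1.2], [-1.0, -0.1], [0.6, 0.0], [-0.3, -1.1]]
[ 0.4025  0.3246  0.     -0.2374] -13.600755854264428
[[0.3, -1.8], [-0.1, 0.2], [0.4, -0.7], [-1.2, 0.2], [0.1, -0.5], [-0.6, -0.9], [0.3, 1.9], [-0.3, 0.8]]
```

```bash
cat > log.py <<'E'
from h import *
import os
s,R=st()
with open("log.jsonl","a") as f: f.write(json.dumps({k:np.asarray(s[k]).tolist() for k in s})+"\n")
E
python3 log.py
python3 - <<'E'
from h import *
s,R=st()
a=np.radians(-13.6)
for k in (1,-1):
    y=k*np.array([-np.sin(a),np.cos(a),0]);z=np.array([0,0,-1]);x=np.cross(y,z)
    G=Ro.from_matrix(np.c_[x,y,z]); print(k,"turn deg",np.degrees((R.inv()*G).as_rotvec()),"shift mm",1000*R.inv().apply(np.array([.4025,.3246,.16])-s["position"]))
E
```

```text
t 0.1 p [0.2098 0.6147 0.2003] F [-0.4 -0.6 -0.5] T [ 0.05 -0.   -0.  ] grip 86.9
[[-0.946  0.323 -0.   ]
 [ 0.323  0.946 -0.002]
 [-0.    -0.002 -1.   ]]
q [-1.228  0.322 -0.07   1.452  0.023  1.371 -0.057]
t 0.1 p [0.2098 0.6147 0.2003] F [-0.4 -0.6 -0.5] T [ 0.05 -0.   -0.  ] grip 86.9
[[-0.946  0.323 -0.   ]
 [ 0.323  0.946 -0.002]
 [-0.    -0.002 -1.   ]]
q [-1.228  0.322 -0.07   1.452  0.023  1.371 -0.057]
1 turn deg [-9.94316819e-02  9.90509342e-04 -5.23863595e+00] shift mm [-276.07291499 -212.21313857   40.65726462]
-1 turn deg [1.51165963e-03 1.51747039e-01 1.74761299e+02] shift mm [-276.07291499 -212.21313857   40.65726462]
```

Call:
step_arm([
  [0,0,-0.7,-30,-23,5,87],
  [0,0,-1.5,-75,-58,11,87],
  [0,0,-2.3,-120,-92,18,87],
  [0,0,-3.2,-170,-131,25,87],
  [0,0,-4,-220,-169,33,87],
  [0,0,-4.8,-255,-196,38,87],
  [0,0,-5.2,-276,-212,40,87],
  [0,0,-5.2,-276,-212,40,87],
])

```text
time: 1.1
position: [0.4039, 0.323, 0.1609]
tool_rot: [-0.381, -3.118, 0.001]
ft_force: [-0.3, 0.4, -0.3]
grip_width: 1.003
```

```bash
python3 log.py; python3 - <<'E'
from h import *
grab("c1",[("top",150,195,100,100,4),("scene",215,160,100,100,4)])
E
```

```text
t 1.1 p [0.4039 0.323  0.1609] F [-0.3  0.4 -0.3] T [ 0.06 -0.   -0.03] grip 87.3
[[-0.971  0.241 -0.   ]
 [ 0.241  0.971 -0.001]
 [ 0.    -0.001 -1.   ]]
q [-0.857  0.063  0.136  1.837 -0.008  1.243  0.609]
```

View pics/c1.png

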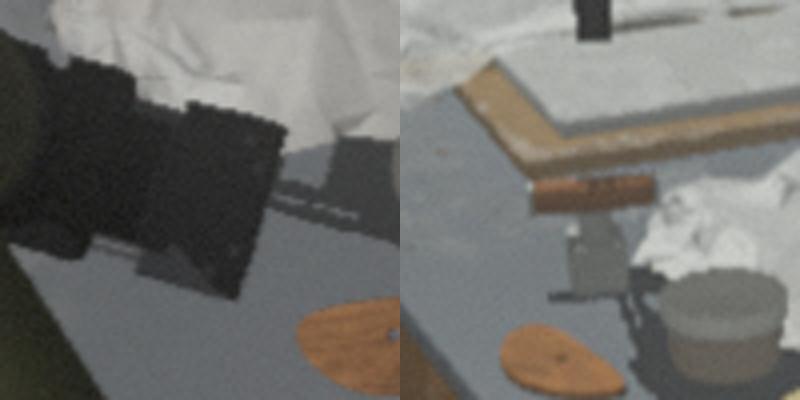

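Call:
step_arm([
  [0,0,0,0,0,20,87],
  [0,0,0,0,0,45,87],
  [0,0,0,0,0,70,87],
  [0,0,0,0,0,90,87],
  [0,0,0,0,0,100,87],
  [0,0,0,0,0,105,87],
  [0,0,0,0,0,105,87],
  [0,0,0,0,0,105,70],
])

```text
time: 2.2
position: [0.4031, 0.326, 0.0571]
tool_rot: [0.373, 3.118, 0.002]
ft_force: [0.3, 0.9, 0.6]
grip_width: 0.949
```

```bash
python3 log.py; python3 - <<'E'
from h import *
grab("c2",[("top",150,195,100,100,4),("scene",215,160,100,100,4)])
E
```

```text
t 2.2 p [0.4031 0.326  0.0571] F [0.3 0.9 0.6] T [ 0.01 -0.01 -0.05] grip 82.5
[[-0.972  0.236  0.001]
 [ 0.236  0.972  0.001]
 [-0.001  0.001 -1.   ]]
q [-0.853  0.164  0.132  1.95  -0.025  1.028  0.623]
```

View pics/c2.png

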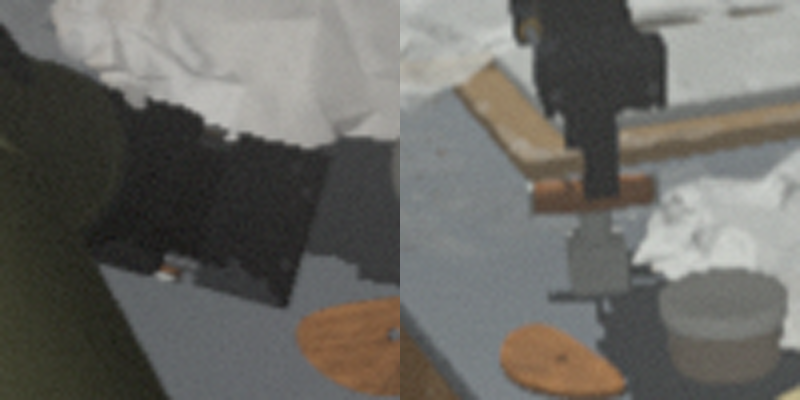

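The near finger straddles the bar, roughly centred, at (600,180) in the right crop. Now I close.

Call:
step_arm([
  [0,0,0,0,0,2,50],
  [0,0,0,0,0,2,30],
  [0,0,0,0,0,2,20],
  [0,0,0,0,0,2,10],
  [0,0,0,0,0,2,5],
  [0,0,0,0,0,2,5],
  [0,0,0,0,0,2,5],
  [0,0,0,0,0,2,5],
], newtons=40)

```text
time: 3.3
position: [0.4027, 0.3254, 0.0543]
tool_rot: [0.373, 3.119, 0.0]
ft_force: [0.4, -0.5, 0.1]
grip_width: 0.076
```

```bash
python3 log.py
```

```text
t 3.3 p [0.4027 0.3254 0.0543] F [ 0.4 -0.5  0.1] T [-0.01  0.01 -0.  ] grip 6.6
[[-0.972  0.236  0.   ]
 [ 0.236  0.972  0.   ]
 [-0.     0.    -1.   ]]
q [-0.853  0.167  0.132  1.952 -0.026  1.024  0.624]
```

```bash
python3 - <<'E'
from h import *
st()
grab("c3",[("top",150,195,100,100,4),("scene",215,160,100,100,4)])
E
```

```text
t 3.3 p [0.4027 0.3254 0.0543] F [ 0.4 -0.5  0.1] T [-0.01  0.01 -0.  ] grip 6.6
[[-0.972  0.236  0.   ]
 [ 0.236  0.972  0.   ]
 [-0.     0.    -1.   ]]
q [-0.853  0.167  0.132  1.952 -0.026  1.024  0.624]
```

View pics/c3.png

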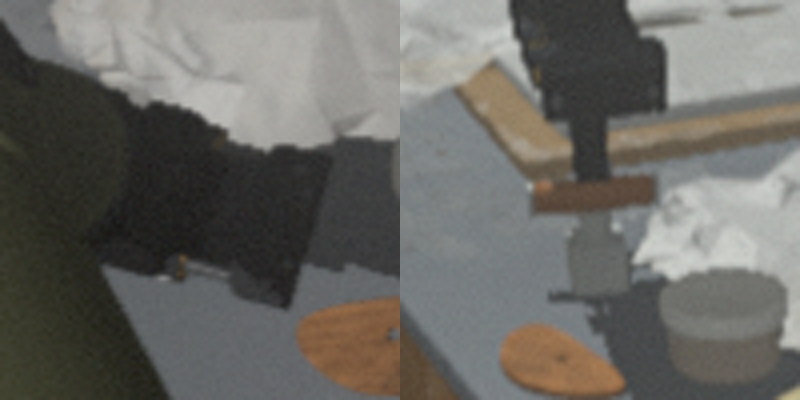

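```bash
python3 - <<'E'
from h import *
for z in (.054,.063,.073,.09,.125): print(z,(proj("scene",[.4027,.3254,z])[0]-[215,160])*4+[400,0],(proj("top",[.4027,.3254,z])[0]-[150,195])*4)
im=cv2.imread("pics/scene_c3.png");cv2.imwrite("pics/c3z.png",cv2.resize(im[170:240,235:305],None,fx=8,fy=8,interpolation=cv2.INTER_CUBIC))
E
```

```text
0.054 [591.97279721 203.74138379] [190.49582633 199.70306701]
0.063 [591.25087126 190.94784088] [185.86073913 198.228493  ]
0.073 [590.4438898  176.64699467] [180.60828274 196.55751351]
0.09 [589.06019074 152.12590171] [171.42234719 193.63516465]
0.125 [586.16354923 100.79334099] [151.4222108  187.27246208]
```

View pics/c3z.png

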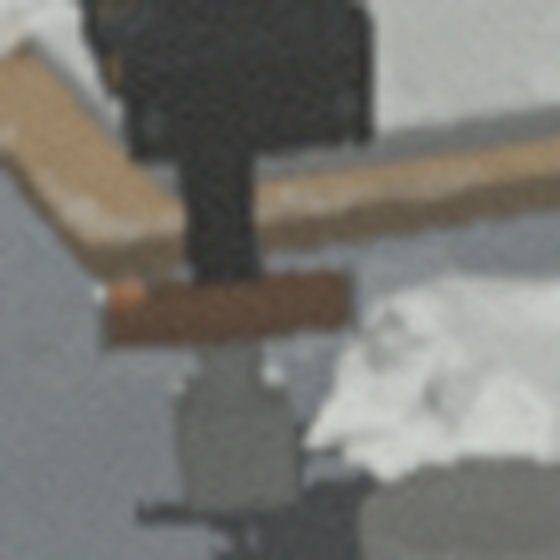

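```bash
python3 - <<'E'
from h import *
u=np.array([.236,.972,0])
for d in (-.0415,-.05,.0,.0415):
  for z in (.057,.07,.075,.08): print(d,z,(proj("scene",np.array([.4031,.326,z])+d*u)[0]-[215,160])*4+[400,0])
im=cv2.imread("pics/scene_c2.png");cv2.imwrite("pics/c2z.png",cv2.resize(im[170:240,235:305],None,fx=8,fy=8,interpolation=cv2.INTER_CUBIC))
E
```

```text
-0.0415 0.057 [601.64361463 223.1620719 ]
-0.0415 0.07 [600.61023941 204.2046812 ]
-0.0415 0.075 [600.21044945 196.87048699]
-0.0415 0.08 [599.80935084 189.51228555]
-0.05 0.057 [603.69631109 228.26764254]
-0.05 0.07 [602.66561799 209.22057896]
-0.05 0.075 [602.26685194 201.85143853]
-0.05 0.08 [601.86677291 194.4580342 ]
0.0 0.057 [591.95526265 199.06471206]
0.0 0.07 [590.91060598 180.53392288]
0.0 0.075 [590.50651715 173.36593639]
0.0 0.08 [590.10114243 166.17513979]
0.0415 0.057 [582.78791412 176.26321839]
0.0415 0.07 [581.73467561 158.14119722]
0.0415 0.075 [581.32732983 151.13240607]
0.0415 0.08 [580.91872289 144.10191536]
```

View pics/c2z.png

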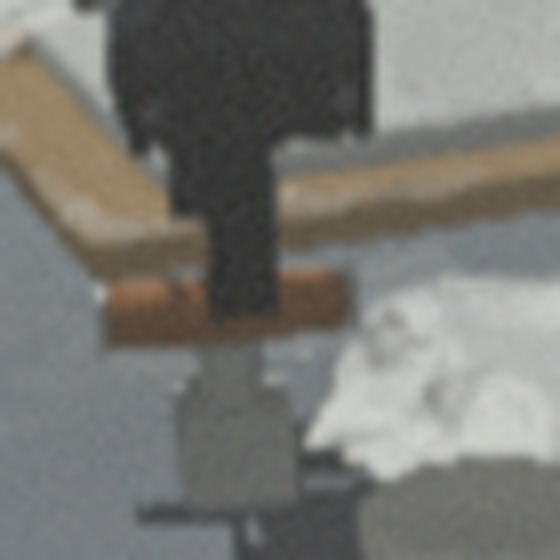

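The fingers closed above the bar. The image puts the real tips about 18 mm higher than the reported TCP, so I'll raise the arm and measure the closed tips.

Call:
step_arm([
  [0,0,0,0,0,-15,5],
  [0,0,0,0,0,-35,5],
  [0,0,0,0,0,-50,5],
  [0,0,0,0,0,-60,5],
  [0,0,0,0,0,-60,5],
  [0,0,0,0,0,-60,5],
  [0,0,0,0,0,-60,5],
  [0,0,0,0,0,-60,5],
])

```text
time: 4.4
position: [0.4024, 0.3252, 0.1138]
tool_rot: [-0.373, -3.119, 0.001]
ft_force: [0.5, -0.4, -0.2]
grip_width: 0.057
```

```bash
python3 log.py; python3 - <<'E'
from h import *
s=ctrl.get_state()
grab("c4",[("top",150,195,100,100,4),("scene",215,140,100,100,4)])
P=s["position"]
for z in (0,.02,.05): print(z,(proj("scene",P+[0,0,z])[0]-[215,140])*4+[400,0],(proj("top",P+[0,0,z])[0]-[150,195])*4)
E
```

```text
t 4.4 p [0.4024 0.3252 0.1138] F [ 0.5 -0.4 -0.2] T [ 0.01 -0.01  0.  ] grip 4.9
[[-0.972  0.236 -0.001]
 [ 0.236  0.972 -0.001]
 [ 0.    -0.001 -1.   ]]
q [-0.857  0.103  0.134  1.893 -0.015  1.147  0.615]
0 [586.85220736 197.56619308] [158.3915779  189.88192935]
0.02 [585.17762727 167.91988472] [146.55951569 186.12652482]
0.05 [582.62466643 122.72296349] [127.78572055 180.16786823]
```

View pics/c4.png

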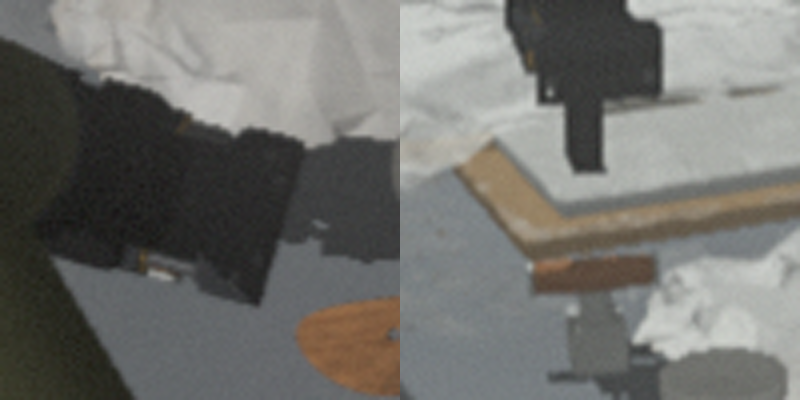

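The tips measure about 17 mm above the reported TCP. I'll reopen, go down to TCP z≈0.036 (tips ≈0.053), and grip.

Call:
step_arm([
  [0,0,0,0,0,0,87],
  [0,0,0,0,0,0,87],
  [0,0,0,0,0,5,87],
  [0,0,0,0,0,15,87],
  [0,0,0,0,0,35,87],
  [0,0,0,0,0,55,87],
  [0,0,0,0,0,72,87],
  [0,0,0,0,0,78,87],
])

```text
time: 5.5
position: [0.4019, 0.3247, 0.0347]
tool_rot: [-0.373, -3.118, 0.003]
ft_force: [0.3, 0.5, 0.4]
grip_width: 0.884
```

Call:
step_arm([
  [0,0,0,0,0,0,60],
  [0,0,0,0,0,0,40],
  [0,0,0,0,0,0,25],
  [0,0,0,0,0,0,10],
  [0,0,0,0,0,0,5],
  [0,0,0,0,0,0,5],
  [0,0,0,0,0,0,5],
  [0,0,0,0,0,0,5],
], newtons=45)

```text
time: 6.5
position: [0.4027, 0.3254, 0.0362]
tool_rot: [-0.373, -3.119, 0.0]
ft_force: [-0.7, -0.2, -1.0]
grip_width: 0.203
```

```bash
python3 log.py; python3 - <<'E'
from h import *
grab("c5",[("top",150,195,100,100,4),("scene",215,160,100,100,4)])
E
```

```text
t 6.5 p [0.4027 0.3254 0.0362] F [-0.7 -0.2 -1. ] T [-0.05  0.08  0.01] grip 17.6
[[-0.972  0.236 -0.   ]
 [ 0.236  0.972 -0.   ]
 [ 0.    -0.    -1.   ]]
q [-0.852  0.189  0.132  1.968 -0.03   0.987  0.627]
```

View pics/c5.png

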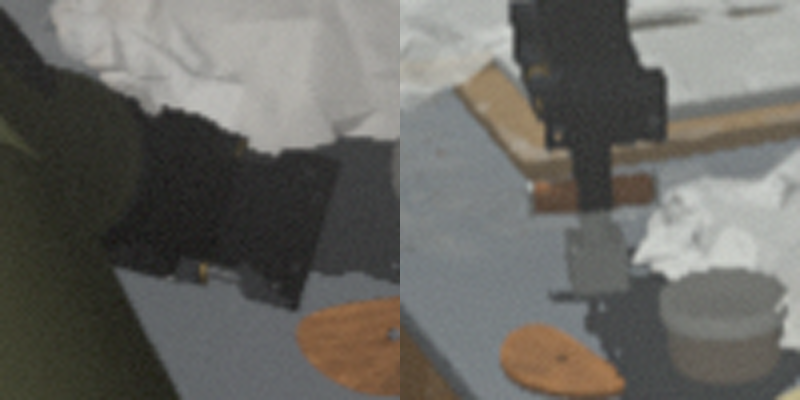

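Gripped: opening 17.6 mm against the bar's 18 mm, centred on the bar in the image. Next I lift and swing toward the press, turning the tool +60°.

Call:
step_arm([
  [0,0,0,0,0,-20,5],
  [0,0,0,0,0,-65,5],
  [0,0,0,0,0,-110,5],
  [0,0,4,-10,-22,-135,5],
  [0,0,12,-35,-70,-140,5],
  [0,0,20,-65,-128,-140,5],
  [0,0,28,-97,-186,-140,5],
  [0,0,36,-128,-242,-140,5],
], newtons=55)

```text
time: 7.6
position: [0.4679, 0.0659, 0.1762]
tool_rot: [1.325, 2.849, 0.001]
ft_force: [0.7, 0.7, -1.4]
grip_width: 0.201
```

```bash
python3 log.py; python3 - <<'E'
from h import *
# kinematic model fit: planar-ish SRS
D=[json.loads(l) for l in open("log.jsonl")]
def fk(q,p):
    h,l1,l2,d=p[:4]; off=np.zeros(7)
    R=Ro.from_euler("z",-q[0]); X=np.array([0,0,h])
    R=R*Ro.from_euler("y",q[1])
    R=R*Ro.from_euler("z",-q[2]); X=X+R.apply([p[4],0,l1]);
    R=R*Ro.from_euler("y",q[3])
    R=R*Ro.from_euler("z",-q[4]); X=X+R.apply([p[5],0,l2])
    R=R*Ro.from_euler("y",q[5])
    X=X+R.apply([p[6],0,d]); R=R*Ro.from_euler("z",-q[6]); return X,R
def r(p): return np.concatenate([fk(d["joint_positions"],p)[0]-d["position"] for d in D])
s=least_squares(r,[.3,.4,.4,.2,0,0,0]); print(s.x,np.abs(s.fun).max())
d=D[-1]; X,R=fk(d["joint_positions"],s.x); M=R.as_matrix().T@Ro.from_rotvec(d["tool_rot"]).as_matrix(); print(M.round(3))
for d in D: X,R=fk(d["joint_positions"],s.x); print((R.as_matrix().T@Ro.from_rotvec(d["tool_rot"]).as_matrix()).round(2).tolist())
E
```

```text
t 7.6 p [0.4679 0.0659 0.1762] F [ 0.7  0.7 -1.4] T [-0.01 -0.1   0.01] grip 17.5
[[-0.644  0.765  0.   ]
 [ 0.765  0.644  0.001]
 [ 0.     0.001 -1.   ]]
q [-0.601 -0.059  0.393  1.922  0.023  1.274  0.485]
[-0.56952269  0.4320249   0.50688956 -0.45419938 -0.0085566  -0.00717942
 -0.0181062 ] 0.02717171749416253
[[ 0. -1.  0.]
 [ 1.  0. -0.]
 [ 0.  0.  1.]]
[[0.0, -1.0, -0.0], [1.0, -0.0, -0.0], [0.0, -0.0, 1.0]]
[[-0.0, -1.0, 0.0], [1.0, -0.0, -0.0], [0.0, 0.0, 1.0]]
[[-0.0, -1.0, 0.0], [1.0, 0.0, -0.0], [0.0, 0.0, 1.0]]
[[-0.0, -1.0, 0.0], [1.0, -0.0, -0.0], [0.0, 0.0, 1.0]]
[[0.0, -1.0, 0.0], [1.0, 0.0, 0.0], [-0.0, 0.0, 1.0]]
[[0.0, -1.0, 0.0], [1.0, 0.0, 0.0], [-0.0, 0.0, 1.0]]
[[0.0, -1.0, 0.0], [1.0, 0.0, -0.0], [0.0, 0.0, 1.0]]
```

```bash
cat > kin.py <<'E'
from h import *
D=[json.loads(l) for l in open("log.jsonl")]
def fk(q,p):
    h,l1,l2,d=p[:4]; a0,a1,a2,a3,a4=p[4:9]
    R=Ro.from_euler("z",-q[0]); X=np.array([0,0,h])+R.apply([a0,0,0])
    R=R*Ro.from_euler("y",q[1])
    R=R*Ro.from_euler("z",-q[2]); X=X+R.apply([a1,0,l1])
    R=R*Ro.from_euler("y",q[3]); X=X+R.apply([a2,0,0])
    R=R*Ro.from_euler("z",-q[4]); X=X+R.apply([a3,0,l2])
    R=R*Ro.from_euler("y",q[5])
    X=X+R.apply([a4,0,d]); R=R*Ro.from_euler("z",-q[6]); return X,R
def fit():
    def r(p): return np.concatenate([np.concatenate([(fk(d["joint_positions"],p)[0]-d["position"])*1000 for d in D]),(p-[.3,.4,.4,.2,0,0,0,0,0])*0.3])
    s=least_squares(r,[.3,.4,.4,.2,0,0,0,0,0]); return s.x,s.fun
if __name__=="__main__":
    x,f=fit(); print(x.round(4)); print(f.round(1))
E
python3 kin.py
```

```text
[ 2.0391  0.4754  0.5134  2.1872 -0.1001 -0.006   0.2212 -0.2206 -0.1058]
[-36.8  11.1   1.   -8.3   5.9  -0.5  -2.7   6.8   0.2  -4.3   4.9   0.1
  -7.8   5.4  -0.3  -3.7   3.8   0.1   3.2  -6.   -0.6   0.5   0.    0.
   0.6  -0.   -0.    0.1  -0.1  -0. ]
```

```bash
python3 - <<'E'
from kin import *
lo=np.array([-2.86,-.3,-1.38,.06,-1.56,.09,-2.69]);hi=np.array([2.86,2.09,1.24,2.45,4.7,2.05,2.69])
M=np.array([[0,-1,0],[1,0,0],[0,0,1.]])
hin=np.array([.4528,-.2128,.06]);yaw=np.radians(-73.6);xp=np.array([np.cos(yaw),np.sin(yaw),0]);yp=np.array([-xp[1],xp[0],0])
q0=np.array(D[-1]["joint_positions"])
for dd in (.15,.25,.35):
  p=[dd-.1153,.432,.507,dd,0,0,0,0,0]
  for nm,jaw in (("B+",yp),("A",-xp),("B-",-yp),("A-",xp)):
    q=q0.copy(); best=None
    for th in np.linspace(0,.7,15):
        u=np.cos(th)*np.array([0,0,1])-np.sin(th)*xp
        rot=Ro.from_rotvec(-th*yp)
        y=rot.apply(jaw); z=-u; Rt=np.c_[np.cross(y,z),y,z]; T=hin+u*(.03+.036)
        def r(q):
            X,R=fk(q,p); return np.r_[(X-T)*10,(R.as_matrix()@M-Rt).ravel()*3,(q-qp)*.01]
        qp=q.copy(); s=least_squares(r,np.clip(q,lo+1e-6,hi-1e-6),bounds=(lo,hi)); q=s.x
        if th in(0,.7): print(dd,nm,round(th,2),q.round(2),"err",np.abs(s.fun[:12]).max().round(3))
E
```

```text
0.15 B+ 0.0 [-0.23  0.09  0.7   1.88 -0.06  1.19  0.78] err 0.0
0.15 B+ 0.7 [-0.35 -0.07  0.53  2.12  0.86  0.92 -0.02] err 0.0
0.15 A 0.0 [-0.16  0.09  0.63  1.88 -0.05  1.19  2.34] err 0.0
0.15 A 0.7 [-0.28 -0.07  0.46  2.12  0.85  0.92  1.55] err 0.0
0.15 B- 0.0 [-1.29 -0.3   1.24  2.17  0.69  1.04  2.69] err 1.42
0.15 B- 0.7 [-1.24 -0.3   1.24  2.23  1.23  1.11  2.69] err 0.364
0.15 A- 0.0 [-0.31  0.1   0.79  1.88 -0.07  1.19 -0.78] err 0.0
0.15 A- 0.7 [-0.44 -0.07  0.61  2.12  0.87  0.92 -1.6 ] err 0.0
0.25 B+ 0.0 [-0.23  0.09  0.7   1.88 -0.06  1.19  0.78] err 0.0
0.25 B+ 0.7 [-0.38 -0.1   0.41  2.2   0.88  0.98 -0.18] err 0.0
0.25 A 0.0 [-0.16  0.09  0.63  1.88 -0.05  1.19  2.34] err 0.0
0.25 A 0.7 [-0.32 -0.09  0.35  2.2   0.87  0.98  1.4 ] err 0.0
0.25 B- 0.0 [-1.31 -0.3   1.24  2.19  0.73  1.04  2.69] err 1.188
0.25 B- 0.7 [-1.35 -0.3   1.24  2.25  1.16  1.17  2.69] err 0.157
0.25 A- 0.0 [-0.31  0.1   0.79  1.88 -0.07  1.19 -0.78] err 0.0
0.25 A- 0.7 [-0.47 -0.1   0.49  2.2   0.89  0.99 -1.75] err 0.0
0.35 B+ 0.0 [-0.23  0.09  0.7   1.88 -0.06  1.19  0.78] err 0.0
0.35 B+ 0.7 [-0.43 -0.09  0.31  2.26  0.87  1.04 -0.33] err 0.0
0.35 A 0.0 [-0.16  0.09  0.63  1.88 -0.05  1.19  2.34] err 0.0
0.35 A 0.7 [-0.37 -0.09  0.25  2.26  0.86  1.04  1.25] err 0.0
0.35 B- 0.0 [-1.35 -0.3   1.24  2.2   0.73  1.07  2.69] err 1.003
0.35 B- 0.7 [-1.43 -0.29  1.22  2.26  1.08  1.22  2.68] err 0.0
0.35 A- 0.0 [-0.31  0.1   0.79  1.88 -0.07  1.19 -0.78] err 0.0
0.35 A- 0.7 [-0.52 -0.1   0.39  2.26  0.87  1.05 -1.9 ] err 0.0
```

Call:
step_arm([
  [0,0,3,-20,-20,0,5],
  [0,0,7,-55,-53,0,5],
  [0,0,11,-92,-89,0,5],
  [0,0,15,-130,-125,0,5],
  [0,0,19,-165,-159,0,5],
  [0,0,22,-187,-180,0,5],
  [0,0,24,-196,-189,0,5],
  [0,0,24,-196,-189,0,5],
])

```text
time: 8.6
position: [0.4507, -0.2033, 0.176]
tool_rot: [-1.882, -2.514, -0.0]
ft_force: [0.4, -0.4, -1.8]
grip_width: 0.196
```

```bash
python3 log.py; python3 - <<'E'
from h import *
grab("c6",[("top",395,170,80,100,5),("scene",350,220,80,100,5)])
E
```

```text
t 8.6 p [ 0.4507 -0.2033  0.176 ] F [ 0.4 -0.4 -1.8] T [-0.01  0.03 -0.03] grip 17.1
[[-0.282  0.959 -0.   ]
 [ 0.959  0.282  0.001]
 [ 0.001 -0.    -1.   ]]
q [-0.33  -0.018  0.7    1.883  0.011  1.273  0.653]
```

View pics/c6.png

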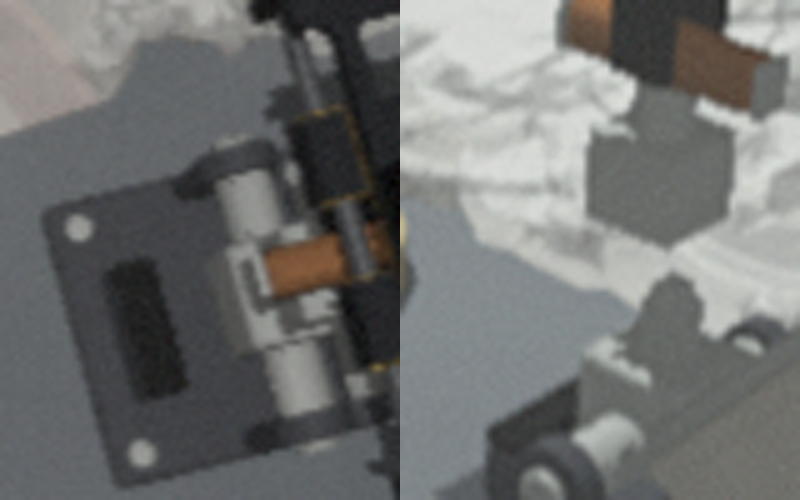

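```bash
python3 - <<'E'
from h import *
s,R=st(); P=s["position"]; M=R.as_matrix()
f=P-[0,0,.036]   # foot point
bx=M[:,0]; by=M[:,1]  # bar along tool x, jaw y
S=lambda X:((proj("scene",X)[0]-[350,220])*5+[400,0]).round(0); T=lambda X:((proj("top",X)[0]-[395,170])*5).round(0)
h=.018
for nm,X in [("foot ++",f+h*bx+h*by),("foot +-",f+h*bx-h*by),("foot -+",f-h*bx+h*by),("foot --",f-h*bx-h*by),("bar+ end",f+.042*bx+[0,0,.063]),("bar- end",f-.042*bx+[0,0,.063]),("bar+ topedge L",f+.042*bx+.009*by+[0,0,.074]),("bar+ topedge R",f+.042*bx-.009*by+[0,0,.074])]: print(nm,S(X),T(X))
E
python3 - <<'E'
import cv2
im=cv2.imread("pics/scene_c6.png");cv2.imwrite("pics/c6z.png",cv2.resize(im[215:300,375:440],None,fx=9,fy=7,interpolation=cv2.INTER_CUBIC))
E
```

```text
t 8.7 p [ 0.4512 -0.2019  0.176 ] F [ 0.6  0.3 -0.8] T [-0.07 -0.01  0.02] grip 17.8
[[-0.285  0.959 -0.   ]
 [ 0.959  0.285  0.001]
 [ 0.001 -0.    -1.   ]]
q [-0.331 -0.018  0.699  1.884  0.011  1.273  0.653]
foot ++ [645. 176.] [248. 234.]
foot +- [581. 210.] [275. 323.]
foot -+ [728. 210.] [337. 210.]
foot -- [665. 246.] [364. 299.]
bar+ end [569.  10.] [246. 273.]
bar- end [770.  83.] [470. 213.]
bar+ topedge L [587. -27.] [247. 245.]
bar+ topedge R [554. -12.] [261. 293.]
```

View pics/c6z.png

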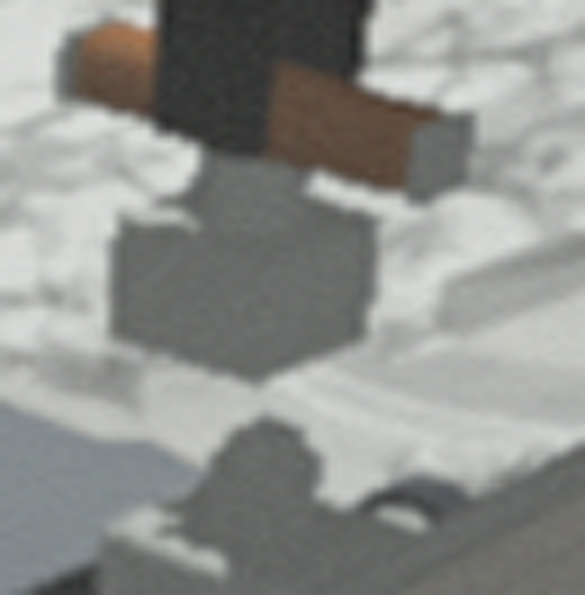

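```bash
cat > ov.py <<'E'
from h import *
def draw(n,src,p,x,y,w,h,k):
    im=cv2.resize(cv2.imread(src)[y:y+h,x:x+w],None,fx=k,fy=k,interpolation=cv2.INTER_CUBIC)
    R=Ro.from_euler("z",p[3]).as_matrix()
    def ring(a,z):
        q=np.array([[-a,-a,z],[a,-a,z],[a,a,z],[-a,a,z]])@R.T+p[:3]; return (proj(n,q)+.5-[x,y])*k
    def pl(a,c): cv2.polylines(im,[np.round(a*8).astype(np.int32)],True,c,1,cv2.LINE_AA,3)
    pl(ring(.023,.09),(0,255,0)); pl(ring(.008,.09),(0,255,255)); pl(ring(.008,.111),(255,255,0)); pl(ring(.0045,.118),(0,0,255))
    q=np.array([[-.075,-.065,.012],[-.075,.065,.012]])@R.T+p[:3]; pl((proj(n,q)+.5-[x,y])*k,(255,0,255))
    return im
def show(p,out):
    cv2.imwrite(out,np.hstack([draw("top","pics/top0.png",p,400,180,76,96,5),draw("scene","pics/scene0.png",p,375,262,52,60,8)]))
E
python3 - <<'E'
from ov import *
p=np.array([.4528,-.2128,0,np.radians(-73.6)])
print()
a=draw("top","pics/top0.png",p,435,200,50,60,8);b=draw("scene","pics/scene0.png",p,378,265,48,60,8)
cv2.imwrite("pics/o1.png",np.hstack([a,b]))
E
```

```text
(no output)
```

View pics/o1.png

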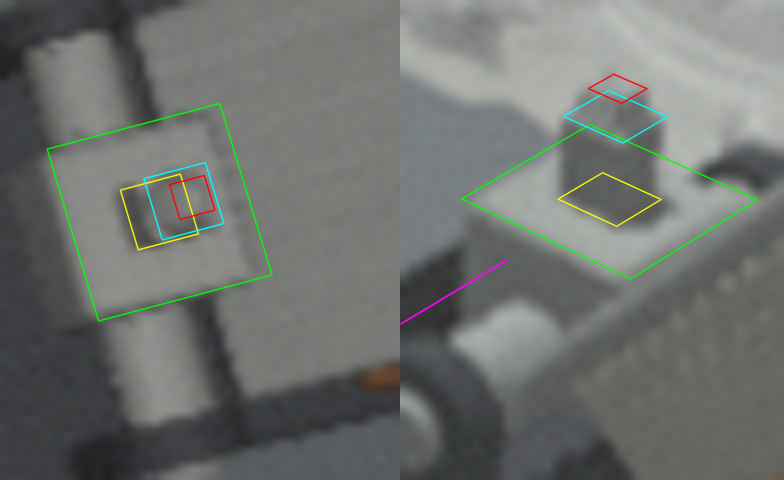

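```bash
python3 - <<'E'
import cv2,numpy as np
t=cv2.imread("pics/top0.png");s=cv2.imread("pics/scene0.png")
def f(im,x,y,w,h,k):
    c=cv2.resize(im[y:y+h,x:x+w],None,fx=k,fy=k,interpolation=cv2.INTER_CUBIC).astype(float); return np.clip((c-40)*1.9,0,255).astype(np.uint8)
cv2.imwrite("pics/o2.png",np.hstack([f(t,437,208,36,42,11),f(s,386,268,36,42,11)]))
E
```

```text
(no output)
```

View pics/o2.png

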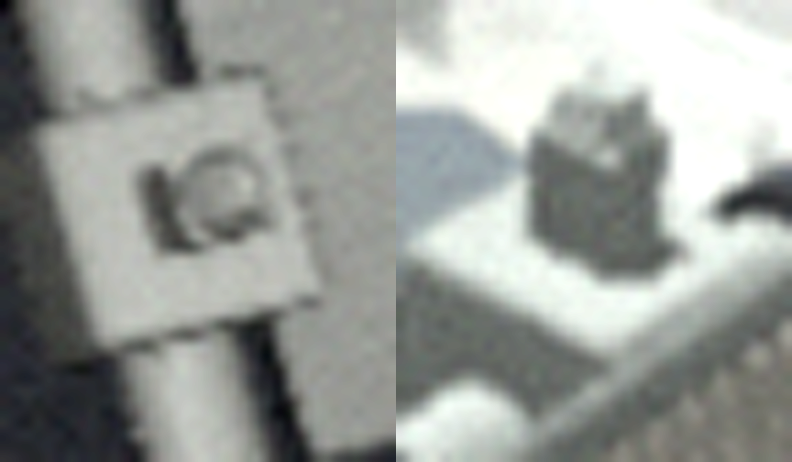

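```bash
cat > fit2.py <<'E'
from ov import *
t=lambda x,y:("top",437+(x+.5)/11-.5,208+(y+.5)/11-.5); s=lambda x,y:("scene",386+(x-396+.5)/11-.5,268+(y+.5)/11-.5)
b=.023;a=.008
data=[((-b,b,.09),t(40,125)),((b,b,.09),t(262,72)),((b,-b,.09),t(322,292)),((-b,-b,.09),t(100,350)),
((-a,a,.09),t(138,168)),((-a,-a,.09),t(160,252)),((a,-a,.111),t(268,238)),((a,a,.111),t(247,152)),
((-b,-b,.09),s(405,240)),((b,-b,.09),s(615,365)),
((-a,-a,.111),s(533,140)),((a,-a,.111),s(612,168)),((a,a,.111),s(668,133)),((a,-a,.09),s(610,275)),((-a,-a,.09),s(530,232))]
def fit(data,x0,fz=None):
    def r(p):
        if fz is not None: p=np.r_[p[:2],fz,p[3]]
        R=Ro.from_euler("z",p[3]).as_matrix()
        return np.concatenate([proj(m[0],R@np.array(q)+p[:3])[0]-m[1:] for q,m in data])
    o=least_squares(r,x0,loss="soft_l1",x_scale=[.01,.01,.01,.1]); print(np.round(o.x,4),np.degrees(o.x[3]).round(2)); print(np.round(r(o.x).reshape(-1,2),1).tolist()); return o.x
p=fit(data,[.452,-.2135,0,-1.3]); fit(data,p,0.)
for n in("top","scene"): fit([d for d in data if d[1][0]==n],p,0.)
E
python3 fit2.py
```

```text
[ 0.453  -0.2117 -0.0019 -1.3058] -74.82
[[-0.4, -1.1], [1.0, -1.5], [1.6, 0.0], [0.0, 0.0], [-0.4, 0.3], [-0.3, 0.2], [0.6, -1.7], [0.4, -1.5], [-1.6, 0.3], [0.0, -0.8], [-0.5, -0.7], [-0.4, 0.1], [0.3, 0.1], [-1.0, 0.8], [-0.9, 1.2]]
[ 0.4524 -0.2119 -0.0039 -1.2983] -74.39
[[-0.1, -0.8], [1.3, -1.4], [2.1, 0.1], [0.5, 0.3], [0.0, 0.5], [0.1, 0.3], [1.0, -1.6], [0.7, -1.4], [-1.7, -0.4], [0.1, -1.6], [-0.6, -1.5], [-0.4, -0.7], [0.2, -0.7], [-1.0, 0.0], [-1.0, 0.5]]
[ 0.4513 -0.2106 -0.0019 -1.3163] -75.42
[[-0.7, -0.6], [0.9, -0.8], [1.3, 0.8], [-0.4, 0.6], [-0.6, 0.9], [-0.6, 0.8], [0.3, -1.0], [0.2, -0.8]]
[ 0.4523 -0.2145 -0.0016 -1.3362] -76.56
[[-1.0, -0.1], [0.2, -0.9], [0.2, -0.9], [0.2, 0.0], [1.1, 0.1], [-0.4, 0.7], [-0.2, 1.0]]
```

Call:
step_arm([
  [0,0,0.5,-4,-1,3,5],
  [0,0,1,-8,-2,6,5],
  [0,0,1.5,-10,-2,10,5],
  [0,0,1.5,-10,-2,12,5],
  [0,0,1.5,-10,-2,12,5],
  [0,0,1.5,-10,-2,12,5],
  [0,0,1.5,-10,-2,12,5],
  [0,0,1.5,-10,-2,12,5],
])

```text
time: 9.7
position: [0.4518, -0.214, 0.1644]
tool_rot: [1.915, 2.49, 0.0]
ft_force: [-0.1, -0.1, -1.3]
grip_width: 0.201
```

```bash
python3 log.py; python3 - <<'E'
from h import *
s=ctrl.get_state(); f=s["position"]-[0,0,.036]; M=Ro.from_rotvec(s["tool_rot"]).as_matrix(); bx,by=M[:,0],M[:,1];h=.018
grab("c7",[("scene",386,248,36,52,11)])
k=11
im=cv2.imread("pics/c7.png").astype(float); im=np.clip((im-30)*1.9,0,255).astype(np.uint8)
t=cv2.imread("pics/top_c6.png")
q=lambda X:((proj("scene",X)[0]+.5-[386,248])*k).round(0)
for nm,X in [("++",f+h*bx+h*by),("+-",f+h*bx-h*by),("-+",f-h*bx+h*by),("--",f-h*bx-h*by)]: print(nm,q(X))
from ov import draw
cv2.imwrite("pics/c7b.png",np.hstack([im,draw("scene","pics/scene_c7.png",np.array([.4523,-.2122,-.001,np.radians(-75)]),386,248,36,52,11)]))
E
```

```text
t 9.7 p [ 0.4518 -0.214   0.1644] F [-0.1 -0.1 -1.3] T [-0.11  0.03 -0.04] grip 17.4
[[-0.257  0.967  0.   ]
 [ 0.967  0.257  0.   ]
 [ 0.     0.    -1.   ]]
q [-0.316  0.007  0.716  1.888 -0.005  1.247  0.661]
++ [197. 179.]
+- [ 52. 253.]
-+ [378. 258.]
-- [233. 337.]
```

View pics/c7b.png

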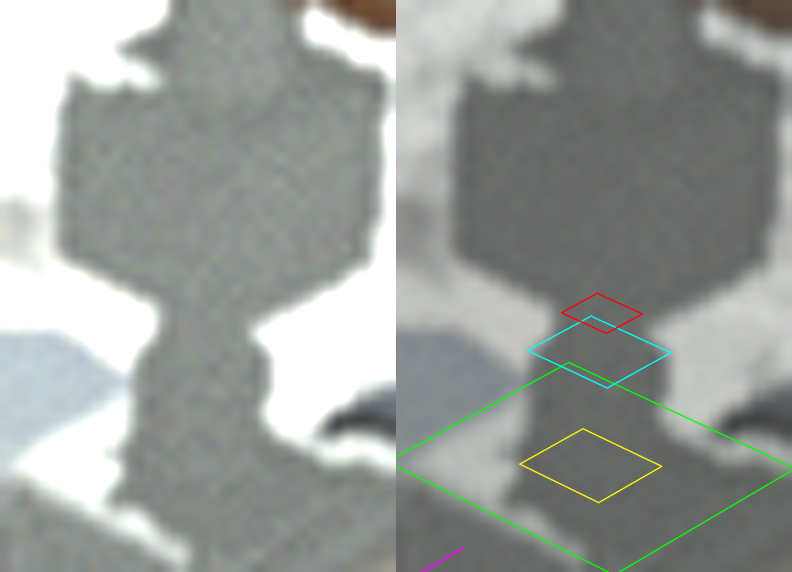

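Call:
step_arm([
  [0,0,0,1.5,0,3,5],
  [0,0,0,1.5,0,6,5],
  [0,0,0,1.5,0,9,5],
  [0,0,0,1.5,0,12,5],
  [0,0,0,1.5,0,14,5],
  [0,0,0,1.5,0,16,5],
  [0,0,0,1.5,0,18,5],
  [0,0,0,1.5,0,18,5],
])

```text
time: 10.75
position: [0.4525, -0.2125, 0.1469]
tool_rot: [1.914, 2.489, 0.002]
ft_force: [3.3, 1.0, 1.9]
grip_width: 0.206
```

```bash
python3 log.py
```

```text
t 10.75 p [ 0.4525 -0.2125  0.1469] F [3.3 1.  1.9] T [ 0.23 -0.77 -0.  ] grip 18.0
[[-0.257  0.966  0.003]
 [ 0.966  0.257  0.   ]
 [-0.001  0.002 -1.   ]]
q [-0.314  0.023  0.717  1.913 -0.017  1.209  0.669]
```

Call:
step_arm([
  [0,0,0,-0.3,1,0,5],
  [0,0,0,-0.4,1.5,1,5],
  [0,0,0,-0.4,1.5,2,5],
  [0,0,0,-0.4,1.5,4,5],
  [0,0,0,-0.4,1.5,6,5],
  [0,0,0,-0.4,1.5,8,5],
  [0,0,0,-0.4,1.5,8,5],
  [0,0,0,-0.4,1.5,8,5],
])

```text
time: 11.75
position: [0.453, -0.2122, 0.138]
tool_rot: [-1.915, -2.49, -0.001]
ft_force: [3.9, 3.3, -1.6]
grip_width: 0.201
```

```bash
python3 log.py;  python3 - <<'E'
from h import *
grab("c8",[("scene",376,248,46,52,11)])
im=cv2.imread("pics/c8.png").astype(float); im=np.clip((im-30)*1.9,0,255).astype(np.uint8); cv2.imwrite("pics/c8.png",im)
E
```

```text
t 11.75 p [ 0.453  -0.2122  0.138 ] F [ 3.9  3.3 -1.6] T [ 0.67 -1.07  0.08] grip 17.5
[[-0.257  0.966  0.   ]
 [ 0.966  0.257  0.   ]
 [ 0.     0.    -1.   ]]
q [-0.312  0.037  0.719  1.921 -0.026  1.193  0.676]
```

View pics/c8.png

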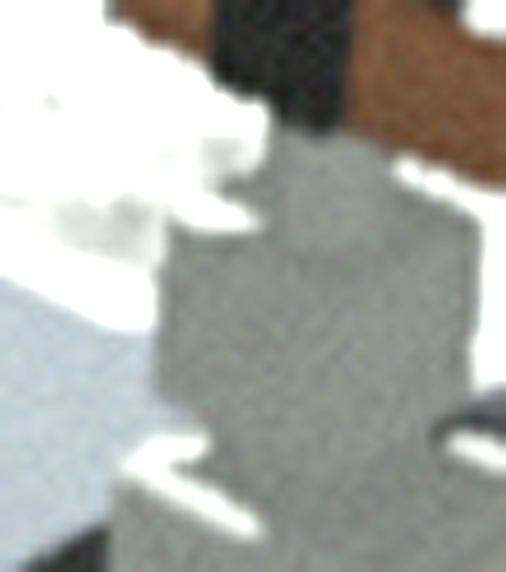

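Call:
step_arm([
  [0,0,0,0.3,0.6,0,5],
  [0,0,0,0.7,1.2,1,5],
  [0,0,0,0.7,1.2,3,5],
  [0,0,0,0.7,1.2,5,5],
  [0,0,0,0.7,1.2,7,5],
  [0,0,0,0.7,1.2,9,5],
  [0,0,0,0.7,1.2,9,5],
  [0,0,0,0.7,1.2,9,5],
])

```text
time: 12.8
position: [0.4534, -0.2118, 0.129]
tool_rot: [-1.915, -2.49, 0.001]
ft_force: [-1.4, 0.6, -1.0]
grip_width: 0.202
```

```bash
python3 log.py
```

```text
t 12.8 p [ 0.4534 -0.2118  0.129 ] F [-1.4  0.6 -1. ] T [0.01 0.06 0.02] grip 17.6
[[-0.256  0.967 -0.001]
 [ 0.967  0.256 -0.   ]
 [ 0.    -0.001 -1.   ]]
q [-0.311  0.048  0.72   1.931 -0.034  1.175  0.681]
```

Call:
step_arm([
  [0,0,0,0,0,1,5],
  [0,0,0,0,0,2,5],
  [0,0,0,0,0,3,5],
  [0,0,0,0,0,4,5],
  [0,0,0,0,0,5,5],
  [0,0,0,0,0,5,5],
  [0,0,0,0,0,5,5],
  [0,0,0,0,0,5,5],
])

```text
time: 13.8
position: [0.454, -0.2118, 0.1262]
tool_rot: [-1.916, -2.49, -0.001]
ft_force: [-5.0, 2.9, 12.0]
grip_width: 0.202
```

```bash
python3 log.py;  python3 - <<'E'
from h import *
grab("c9",[("scene",376,248,46,52,11)])
im=cv2.imread("pics/c9.png").astype(float); im=np.clip((im-30)*1.9,0,255).astype(np.uint8); cv2.imwrite("pics/c9.png",im)
E
```

```text
t 13.8 p [ 0.454  -0.2118  0.1262] F [-5.   2.9 12. ] T [0.44 1.23 0.03] grip 17.5
[[-0.256  0.967  0.   ]
 [ 0.967  0.256  0.001]
 [ 0.001  0.001 -1.   ]]
q [-0.309  0.052  0.72   1.934 -0.039  1.168  0.685]
```

View pics/c9.png

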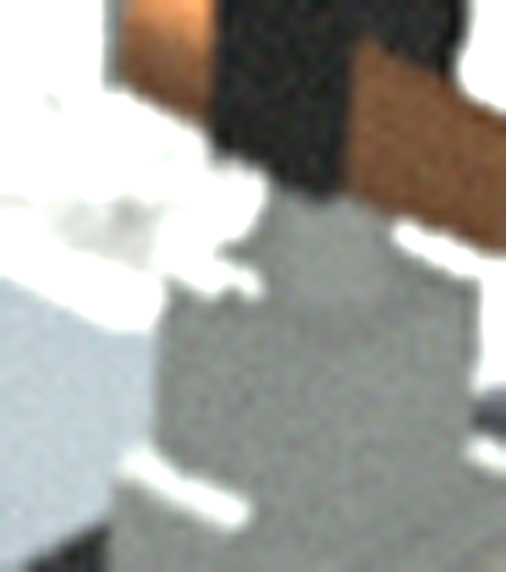

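The handle is home. TCP z is 0.1262, exactly 90 mm above where it was on the bench, and there are 12 N of contact. Next I swing about the hinge: turn −θ about tool y on a 66 mm radius.

Call:
step_arm([
  [0,-1,0,1.2,0,-0.5,5],
  [0,-3,0,3.5,0,-0.7,5],
  [0,-5,0,5.8,0,-0.5,5],
  [0,-7,0,8.1,0,-0.3,5],
  [0,-9,0,10.4,0,0,5],
  [0,-11,0,12.6,0,0.4,5],
  [0,-12,0,13.8,0,0.7,5],
  [0,-12,0,13.8,0,0.7,5],
], newtons=60)

```text
time: 14.85
position: [0.4513, -0.2008, 0.1266]
tool_rot: [1.808, 2.35, -0.192]
ft_force: [-4.9, -2.5, 15.9]
grip_width: 0.197
```

```bash
python3 log.py;  python3 - <<'E'
from h import *
grab("c10",[("top",380,150,130,130,3),("scene",320,180,130,130,3)])
E
```

```text
t 14.85 p [ 0.4513 -0.2008  0.1266] F [-4.9 -2.5 15.9] T [-1.15  1.31 -0.23] grip 17.2
[[-0.25   0.967  0.056]
 [ 0.945  0.256 -0.205]
 [-0.212  0.002 -0.977]]
q [-0.405 -0.086  0.6    2.058  0.273  1.073  0.333]
```

View pics/c10.png

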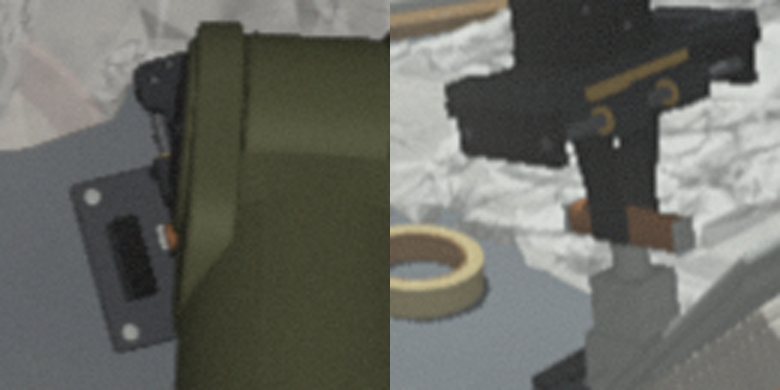

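Call:
step_arm([
  [0,-1,0,1.8,-0.3,-0.5,5],
  [0,-3,0,4.3,-0.6,-0.9,5],
  [0,-5,0,6.8,-1,-0.8,5],
  [0,-7,0,9.1,-1,-0.5,5],
  [0,-9,0,11.4,-1,-0.2,5],
  [0,-11,0,13.6,-1,0.2,5],
  [0,-13,0,15.9,-1,0.7,5],
  [0,-13,0,15.9,-1,0.7,5],
])

```text
time: 15.95
position: [0.4467, -0.1847, 0.1213]
tool_rot: [1.686, 2.194, -0.375]
ft_force: [-0.6, -2.5, 4.6]
grip_width: 0.2
```

```bash
python3 log.py;  python3 - <<'E'
from h import *
grab("c11",[("scene",320,160,130,130,5)])
E
```

```text
t 15.95 p [ 0.4467 -0.1847  0.1213] F [-0.6 -2.5  4.6] T [-0.77  0.04 -0.12] grip 17.4
[[-0.233  0.966  0.111]
 [ 0.874  0.258 -0.411]
 [-0.426  0.002 -0.905]]
q [-0.46  -0.138  0.43   2.18   0.566  1.053 -0.048]
```

View pics/c11.png

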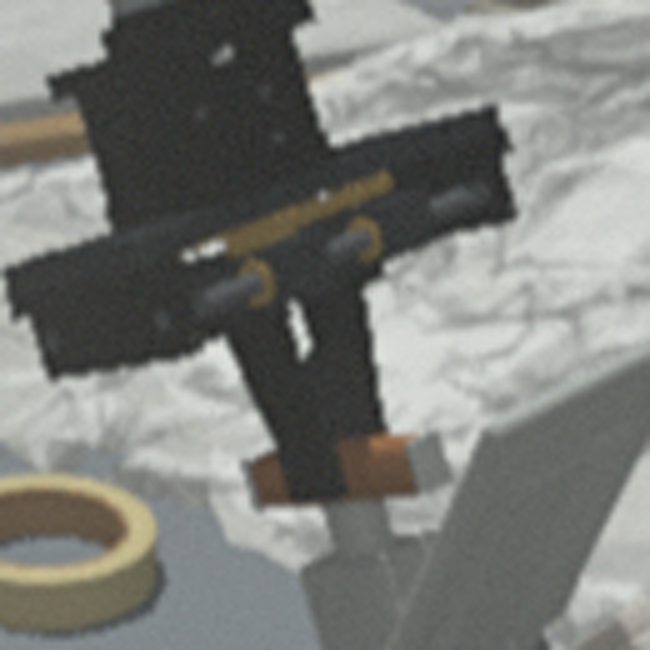

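Call:
step_arm([
  [0,-1,0,1.2,0,0,5],
  [0,-3,0,3.5,0,0.1,5],
  [0,-5,0,5.8,0,0.3,5],
  [0,-7,0,8.1,0,0.5,5],
  [0,-9,0,10.4,0,0.8,5],
  [0,-11,0,12.6,0,1.2,5],
  [0,-13,0,14.9,0,1.7,5],
  [0,-13,0,14.9,0,1.7,5],
])

```text
time: 17.0
position: [0.4425, -0.1708, 0.1117]
tool_rot: [1.562, 2.033, -0.537]
ft_force: [1.1, -0.4, 0.4]
grip_width: 0.202
```

```bash
python3 log.py;  python3 - <<'E'
from h import *
grab("c12",[("scene",340,170,130,130,5)])
E
```

```text
t 17.0 p [ 0.4425 -0.1708  0.1117] F [ 1.1 -0.4  0.4] T [0.51 0.08 0.08] grip 17.5
[[-0.203  0.966  0.159]
 [ 0.761  0.258 -0.595]
 [-0.615  0.    -0.788]]
q [-0.522 -0.087  0.287  2.27   0.795  1.094 -0.407]
```

View pics/c12.png

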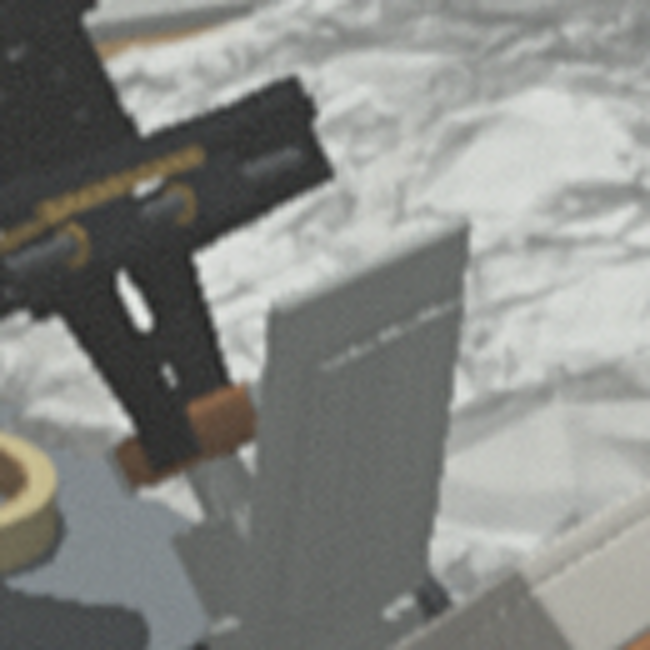

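```bash
cat > plate.py <<'E'
from ov import *
import sys
def plate(src,out,th,x,y,w,h,k,o=(0.,)):
    im=cv2.resize(cv2.imread(src)[y:y+h,x:x+w],None,fx=k,fy=k,interpolation=cv2.INTER_CUBIC)
    R=Ro.from_euler("z",np.radians(-75)).as_matrix(); H=np.array([.4528,-.2122,.06])
    for j,oo in enumerate(o):
        for t,c in zip(th,[(0,255,0),(0,0,255),(255,255,0)]):
            a=np.radians(50+t); e=np.array([np.cos(a),0,np.sin(a)]);n=np.array([-np.sin(a),0,np.cos(a)])
            P=[r*e+oo*n+np.array([0,s*.052,0]) for r,s in((.03,-1),(.166,-1),(.166,1),(.03,1))]
            q=(proj("scene",np.array(P)@R.T+H)+.5-[x,y])*k
            cv2.polylines(im,[np.round(q*8).astype(np.int32)],False,c,1,cv2.LINE_AA,3)
    cv2.imwrite(out,im)
E
python3 - <<'E'
from plate import *
plate("pics/scene0.png","pics/p0.png",[0],370,230,130,110,6,(0,.01))
plate("pics/scene_c12.png","pics/p1.png",[36,40,44],370,200,90,130,6,(0,))
a=cv2.imread("pics/p0.png");b=cv2.imread("pics/p1.png")
E
```

```text
(no output)
```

View pics/p0.png

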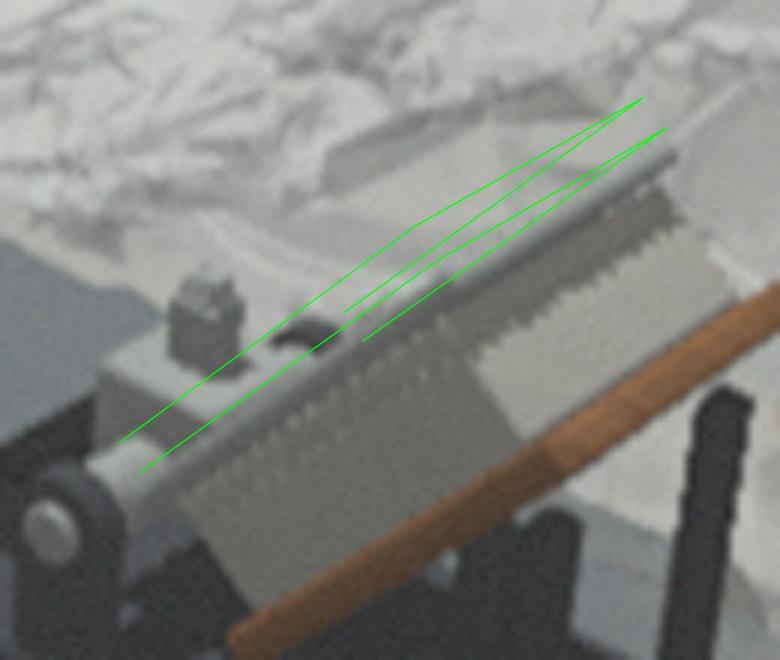

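View pics/p1.png

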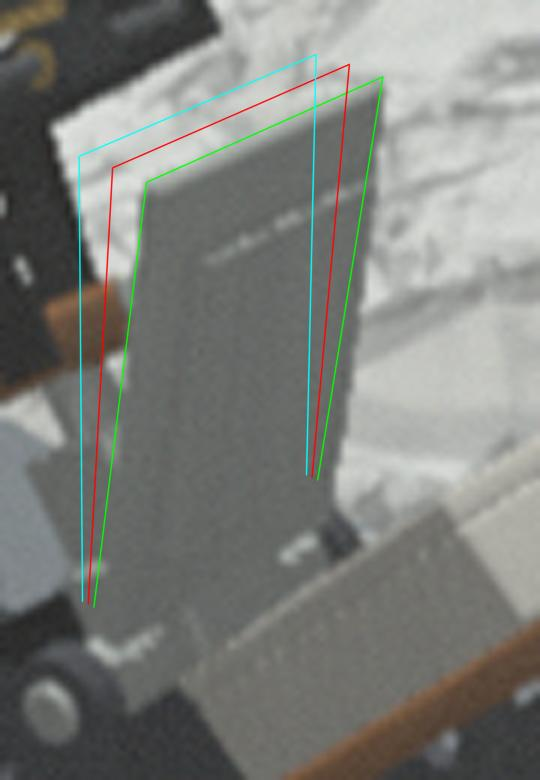

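```bash
python3 - <<'E'
from plate import *
plate("pics/scene0.png","pics/p0.png",[0],370,230,130,110,6,(-.004,-.012))
plate("pics/scene_c12.png","pics/p1.png",[36,38,40],370,200,90,130,6,(-.008,))
E
```

```text
(no output)
```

View pics/p0.png

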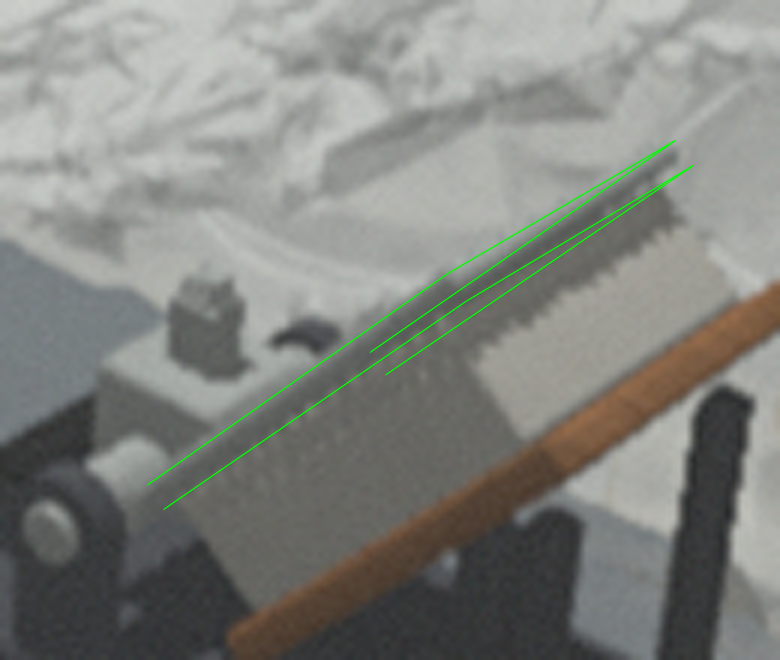

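View pics/p1.png

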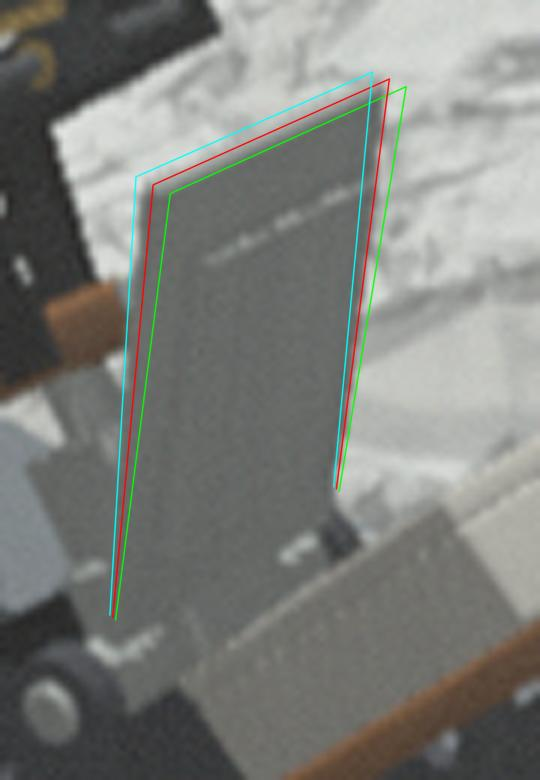

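```bash
python3 - <<'E'
from plate import *
plate("pics/scene_c12.png","pics/p1.png",[38,40,42],370,200,90,130,6,(-.012,))
E
```

```text
(no output)
```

View pics/p1.png

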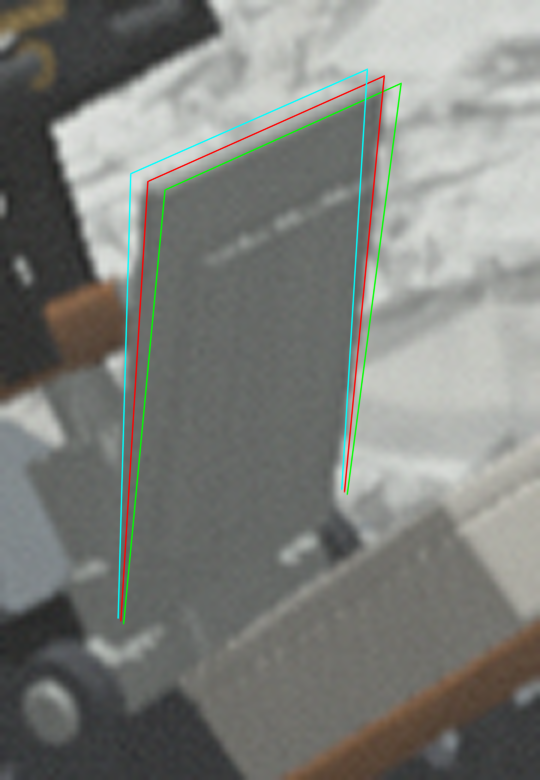

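```bash
python3 - <<'E'
from h import *
st()
E
```

```text
t 17.05 p [ 0.4425 -0.171   0.1117] F [ 0.7 -0.1 -0.4] T [0.59 0.16 0.03] grip 17.6
[[-0.203  0.966  0.159]
 [ 0.762  0.257 -0.594]
 [-0.615  0.    -0.789]]
q [-0.522 -0.087  0.287  2.27   0.795  1.094 -0.406]
```

Call:
step_arm([
  [0,0,0,0,0,0,5],
  [0,0,0,0,0,0,5],
  [0,0,0,0,0,0,5],
  [0,0,0,0,0,0,5],
  [0,0,0,0,0,0,5],
  [0,0,0,0,0,0,5],
  [0,0,0,0,0,0,5],
  [0,0,0,0,0,0,5],
])

```text
time: 18.05
position: [0.4422, -0.1713, 0.1118]
tool_rot: [1.563, 2.032, -0.538]
ft_force: [1.5, -0.8, -0.2]
grip_width: 0.199
```

```bash
python3 - <<'E'
from h import *
s,R=st(); d=s["position"]-[.4533,-.212,.06]; a=d@np.array([-.2557,.9668,0]); print(a,d[2],np.degrees(np.arctan2(a,d[2])),np.hypot(a,d[2]),np.degrees(np.arccos(-R.as_matrix()[2,2])))
from plate import *
grab("c13",[("scene",340,170,130,130,5)])
im=cv2.imread("pics/scene_c13.png")[205:330,370:460].astype(float)
cv2.imwrite("pics/p2.png",np.clip((cv2.resize(im,None,fx=6,fy=6,interpolation=cv2.INTER_CUBIC)-40)*1.7,0,255).astype(np.uint8))
E
```

```text
t 18.05 p [ 0.4422 -0.1713  0.1118] F [ 1.5 -0.8 -0.2] T [ 0.43 -0.09  0.24] grip 17.3
[[-0.202  0.967  0.158]
 [ 0.762  0.257 -0.595]
 [-0.616  0.    -0.788]]
q [-0.522 -0.087  0.287  2.271  0.795  1.095 -0.407]
0.04215376345863566 0.05180107442382559 39.13739815968088 0.06678541072112475 38.00460279833586
```

View pics/p2.png

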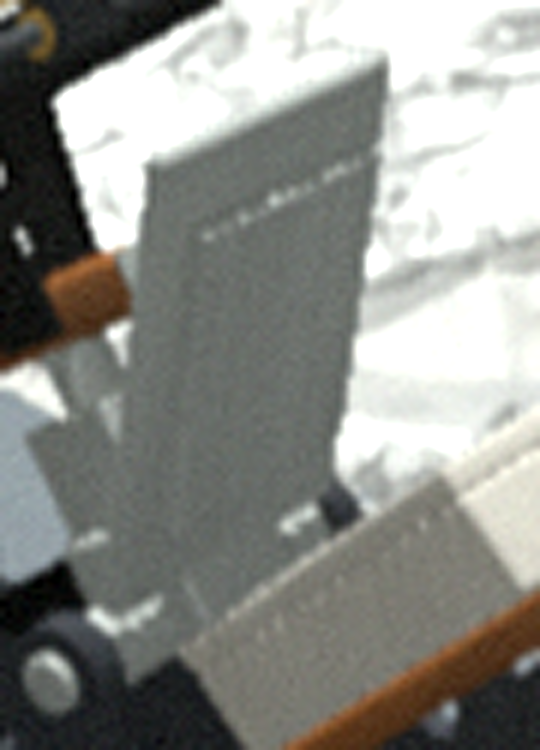

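The right plate edge slopes 53/405, and my model gives that slope at about 38°, which matches the tool tilt of 38.0°. I'll add 2°.

Call:
step_arm([
  [0,-0.5,0,0.6,0,0,5],
  [0,-1,0,1.2,0,0,5],
  [0,-1.5,0,1.7,0,0,5],
  [0,-2,0,2.3,0,0.1,5],
  [0,-2,0,2.3,0,0.1,5],
  [0,-2,0,2.3,0,0.1,5],
  [0,-2,0,2.3,0,0.1,5],
  [0,-2,0,2.3,0,0.1,5],
])

```text
time: 19.1
position: [0.4416, -0.1695, 0.1102]
tool_rot: [1.544, 2.006, -0.561]
ft_force: [1.1, -0.2, -0.9]
grip_width: 0.203
```

```bash
cat > chk.py <<'E'
from h import *
import sys
tag=sys.argv[1]
s,R=st(); d=s["position"]-[.4533,-.212,.06]; a=d@np.array([-.2557,.9668,0]); print(a,d[2],np.degrees(np.arctan2(a,d[2])),np.hypot(a,d[2]),np.degrees(np.arccos(-R.as_matrix()[2,2])))
grab(tag,[("scene",340,170,130,130,5)])
im=cv2.imread(f"pics/scene_{tag}.png")[205:330,370:460].astype(float)
cv2.imwrite(f"pics/{tag}.png",np.clip((cv2.resize(im,None,fx=6,fy=6,interpolation=cv2.INTER_CUBIC)-40)*1.7,0,255).astype(np.uint8))
E
python3 chk.py c14
```

```text
t 19.1 p [ 0.4416 -0.1695  0.1102] F [ 1.1 -0.2 -0.9] T [0.73 0.07 0.22] grip 17.7
[[-0.196  0.967  0.165]
 [ 0.741  0.256 -0.621]
 [-0.643  0.    -0.766]]
q [-0.534 -0.071  0.269  2.281  0.826  1.106 -0.46 ]
0.04402831096535658 0.05016212806059814 41.27407731234548 0.0667437731779526 39.98079770557371
```

View pics/c14.png

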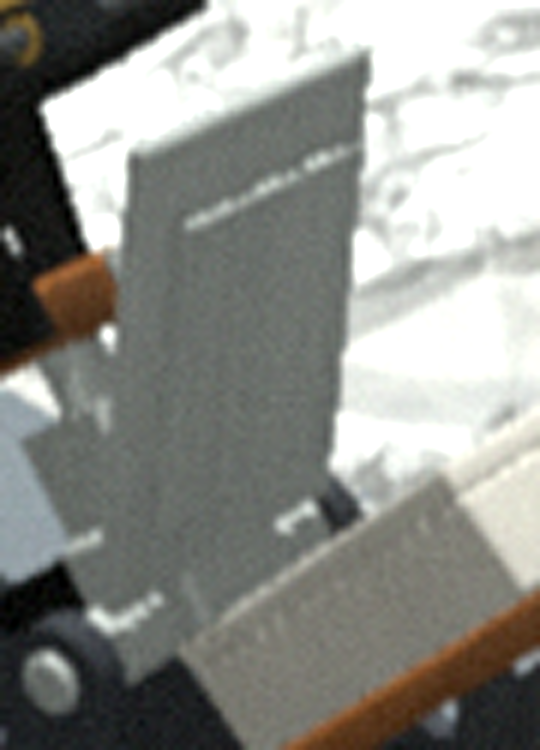

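The edge slope is now 37/407, which gives about 40°. I'll press gently along the tang so the hub stays seated, then recheck.

Call:
step_arm([
  [0,0,0,0,0,0.4,5],
  [0,0,0,0,0,0.8,5],
  [0,0,0,0,0,1.2,5],
  [0,0,0,0,0,1.5,5],
  [0,0,0,0,0,1.5,5],
  [0,0,0,0,0,1.5,5],
  [0,0,0,0,0,1.5,5],
  [0,0,0,0,0,1.5,5],
])

```text
time: 20.15
position: [0.4418, -0.1696, 0.1099]
tool_rot: [1.543, 2.006, -0.562]
ft_force: [-6.6, 7.9, 11.5]
grip_width: 0.196
```

```bash
python3 chk.py c15
```

```text
t 20.15 p [ 0.4418 -0.1696  0.1099] F [-6.6  7.9 11.5] T [ 0.47  0.98 -0.67] grip 17.1
[[-0.196  0.967  0.165]
 [ 0.74   0.256 -0.621]
 [-0.643  0.    -0.766]]
q [-0.533 -0.07   0.269  2.281  0.826  1.105 -0.461]
0.04394407772308098 0.04994965713907423 41.340264179154524 0.06652856691108903 39.997659365532016
```

View pics/c15.png

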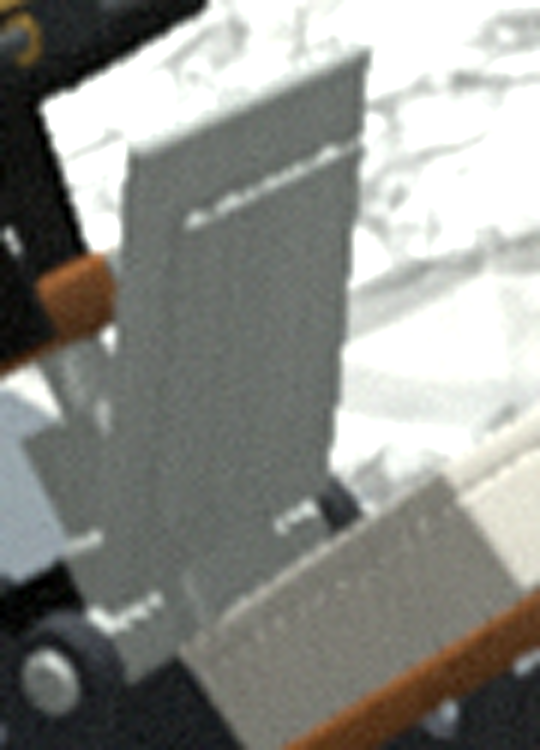

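View pics/scene_c15.png

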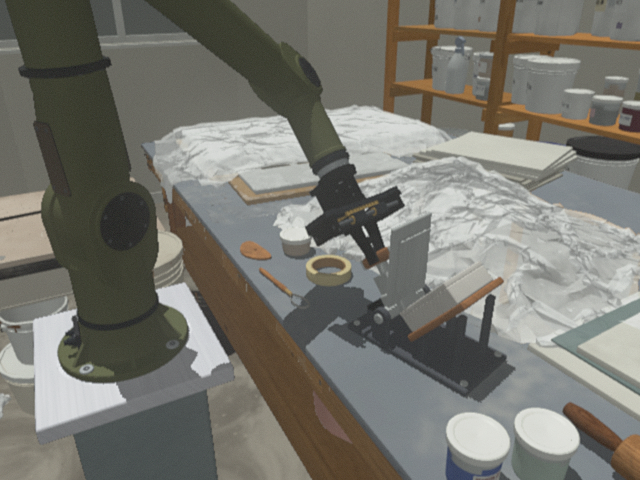

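The plate is upright: its right edge runs from (368,58) to (331,465). The hub is seated with about 15 N of contact, and the cup and tape haven't moved. Handing in.

```bash
python3 -c "
from bench import ctrl
print(ctrl.close_job())"
```

```text
the job is handed in; nothing more can be done
None
```

I fitted the T-handle fully home on the tang while the plate was shut. I then swung the plate up to about 40° and handed in at about 20 s, still holding it upright by the handle.

**What the last checks showed:**
- **Plate angle:** the tool tilt read 40.0°. The plate's edge in the scene picture gave about 40°, good to roughly half a degree.
- **Handle home:** with the plate shut, the grip stood 90 mm above its height on the bench, as it should when fully on. At the end it sat 66.5 mm from the hinge (66.2 expected), with about 15 N pressing the hub onto the boss.
- **Grip and surroundings:** the opening of about 17 mm matched the bar. The cup and tape roll showed no movement in the last picture. The largest force I read was about 16 N.

**What failed or disagreed:**
- **First grasp missed:** the fingers closed just above the bar, because the real tips stand about 17 mm behind the reported TCP. Nothing moved, and I regripped lower.
- **Angle from position:** the TCP position about my estimated hinge gave 41.3°, not 40°. I trusted the tilt and the picture.
- **Wrist torque:** just before the final press it read 0.7 N m with almost no force. I put that down to the tilted gripper's weight but did not prove it.

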